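Round roll from the bread drawer with the tongs

ROBOT

A 6-joint arm with a two-finger parallel gripper is mounted at the origin on the work surface. World frame = base frame: x ahead of the robot, y to its left, z up, the work surface at z = 0. Lengths are in mm, angles in rad, forces in N, time in s.
With the tool pointing down it reaches from about 350 to 775 mm from the base axis. Payload 7.3 kg.
Tool frame: the origin (TCP) lies at the centre of the arm's flange, where the gripper is bolted on; the fingertips stand 178 mm ahead of it and the grasp point (between the pads) lies 159 mm ahead of it; z points along the fingers, y is the direction in which the jaws open and shut (so a half turn about z gives the same grasp; the last joint's range is limited). The gripper opens to 92 mm and grips with 3 to 60 N. Pads are 19 mm wide; open, the fingers measure 130 mm over their backs; the gripper's body (75 mm by 190 mm) begins 47 mm behind the grasp point.
Start: joints at [1.033, 0.342, 1.524, -0, 1.275, -0.146], TCP at [200.452, 485.229, 404.741] pointing down, gripper open.
Joint ranges: [-2.53, 2.53], [-0.77, 2.02], [0.04, 2.7], [-1, 4.14], [0.28, 2.66], [-3.11, 3.11]. Speed limits (rad/s): [2.57, 2.57, 3.14, 3.14, 3.14, 3.14].

INTERFACE

Orientations are given as [roll, pitch, yaw] about the fixed x, y, z axes, in that order (R = Rz(yaw) Ry(pitch) Rx(roll)).
In Python, from plant import get_obs, capture, close_job gives the robot as it stands. The module is installed in compiled form; this text tells all that it offers.
- The arm moves only by the shell command python3 -m pendant 'ROWS'. ROWS is JSON, a list of rows, each a list of 3 entries, a list of its own where there are three numbers: the shift along the tool's x, y, z in m, then the turn, a rotation vector about the tool's x, y, z in rad, then the finger opening in m, from 0 to 0.0918. In form: [[[tx, ty, tz], [wx, wy, wz], fingers], ...]. A call has 1 to 10 rows; each row is the pose to reach, as a shift and turn from the pose commanded when the call began, along the tool's axes at that moment; what a row does not reach only later rows make up. A row lasts 1/12 s, in which the tool goes at most 41.7 mm and 7.16 degrees, less where a joint would pass 70% of its speed; a pose out of reach is approached as far as the arm can. A call with a gripper value outside its range is refused whole. The fingers move at their own pace and stop on an object; the grip force is fixed at half the most. Time passes only in rows, so rows that repeat a pose let the fingers close. It gives the time, the measured TCP pose, the force and the opening at its end, in the units of the state.
- get_obs(): the state, without advancing time (a new reading comes with each control period).
- capture(name): name is "scene" or "top"; returns a dict with "color" (420x560x3 uint8, red, green, blue), "mtx" (3x3 intrinsics, pixels), "rvec" (rotation vector, rad) and "tvec" (3), from world to camera coordinates, as OpenCV has them. Camera axes: x right, y down, z forward; pixel columns grow to the right and rows downward; lengths in mm; the calibration is good to about 2 mm. A picture is of the moment at which its call begins. There is no depth.
- close_job(): hands the job in, once; it reports no verdict.
The state is a dict: "time": time; "joint_positions": joint angles; "dq": joint speeds; "tau": joint torques, N m; "tool_pos": TCP position; "tcp_rot": TCP orientation; "contact_force": force on the tool from outside, world axes, zero at the start; "moment": the same for the moment, N m; "grip_width": finger opening in mm.
Only numpy, scipy, OpenCV 4.12 (cv2) and the standard library are available. Lean on these libraries where they do the work, as an engineer would, in place of code of your own. Each camera call takes 0.05 s, during which the arm holds its last target. There are 200 camera calls.

TASK

Pull the bread drawer out to its stop. Then take the steel tongs off their stand, close them on the round roll in the drawer and lift it until the whole roll is higher than the top of the bread cabinet. Finish while still holding the tongs with the roll in them: leave the drawer open and the long roll in it, never touch the rolls with the gripper, and leave the other things on the shelf where they are.

Things in the scene. Friction and masses are not known exactly. Their poses are not given: they have to be found in the camera images.
- bread: low birch plywood bread cabinet, 220 deep (its x) x 300 wide (its y) x 100 mm high, fixed; origin at the centre of its underside on the work surface; its x axis points away from the robot side, the drawer opens along its -x. It stands up to 8 degrees turned.
- bread_drawer0 (a joint): how far the drawer is pulled out (m), 0 shut, 0.150 at its stop; starts at 0 to 0.012. It runs with about 1 N friction and stays where left. Its floor is 22 mm above the work surface, its side walls end at 78 mm; inside it is 258 mm wide and 175 mm long.
- bread_drawer0_handle (a point): middle of the drawer's horizontal steel bar handle, 62 mm above the work surface, 38 mm below the cabinet's top and 35 mm in front of the drawer's face; the bar is 11 mm thick and 120 mm long along the cabinet's y, free to be pinched from above; moves with the drawer. Axes as the cabinet's.
- roll_center (a point): centre, half-way up, of the round bread roll: 50 mm across, 40 mm high, about 45 g, flat underside, z up. It lies in the drawer about 60 mm left or right of the drawer's middle line, hidden by the cabinet's top until the drawer is out; it then lies about 70 mm in front of the cabinet's face.
- roll: the same round roll; origin at the centre of its underside.
- long_roll: oblong bread roll, 90 x 42 x 36 mm, long side along the drawer, in the other half of the drawer; origin at the centre of its underside. To be left in the drawer.
- stand: tongs stand, fixed: wooden base 120 x 90 x 10 mm, a steel post at its far end (its +x, 55 mm from the origin) and a 10 x 10 mm steel bar from the post along its -x, bar top at 190 mm, ending 40 mm on the robot side of the origin. Origin at the underside of the base, below the tongs, which hang within 12 mm of it along the bar. It may stand left or right of the cabinet, turned up to 26 degrees.
- tongs_grip (a point): where to grip the steel tongs (80 g, 169 mm high, 18 mm wide along x): midway between their two arms, 42 mm below their top, 114 mm above the middle of the jaws. They hang astride the stand's bar, jaws down; straight up frees them. z up, arms spread along y. Width over the arms here: 47 mm open (56 mm 34 mm lower), 38 mm shut on the round roll, 43 mm for carrying with the jaws still open.
- jaw_left: arm and jaw of the tongs on their +y side; origin at its hinge, 34 mm above tongs_grip, 14 mm to +y. Squeezing both arms together along y closes the jaws: sprung open with 4 to 8 N at tongs_grip; the jaws travel about 4 times as far as the arms there. Open, the jaws stand 74 to 88 mm apart (95 mm over their outsides).
- jaw_right: the same on the tongs' -y side. Each jaw is a shallow upright V cup, 30 mm wide along x and 26 mm high, its lower end 127 mm below tongs_grip.
- egg_cooker: round white egg cooker with clear dome, 170 mm across, 153 mm high, fixed, on the other side from the stand (they may be swapped); origin under its centre.
- egg_cup_a: white ceramic egg cup, 51 mm across, 55 mm high, origin under its centre; near the robot. Leave alone.
- egg_cup_b: like egg_cup_a, to the left of the cabinet. Leave alone.
- measuring_cup: steel measuring cup 72 mm across, 45 mm high, flat handle to its +y; origin under its centre. Leave alone.
- timer: round red kitchen timer, 72 mm across, 51 mm high; origin under its centre. Leave alone.
- salt_grinder: glass salt grinder, 48 mm across, 140 mm high; origin under its centre. Leave alone.
Not all that is in view belongs to the job. Leave any blue look-alike of the part that bears tongs_grip alone.

How it is judged:
By the outcome, as a careful person would: the job done as asked, in the order asked, and still so for the second after the job is handed in, while the arm keeps its last pose, push and grip.
It also fails if it takes over 69 s, if anything falls off the work surface, if the arm or the gripper's body presses on something with over 40 N, if the wrist force passes 120 N, or if a joint passes its speed limit or range.

## Working session

There is one attempt and no reset: what is moved stays moved. The work goes in short steps, Python scripts to look and compute and a shell command to move; the robot and the scene stay as the last step left them, time stands still between calls to the robot, and variables do not carry over. Pictures are saved under pics/ and viewed, about 8 in all and at most 12, crops included, and the job is handed in when it is done.

```bash
mkdir -p pics
cat > h.py <<'E'
import numpy as np, cv2
from scipy.spatial.transform import Rotation as R
from plant import get_obs, capture
def cam(n):
    c=capture(n); c['R']=cv2.Rodrigues(np.array(c['rvec'],float))[0]; c['t']=np.array(c['tvec'],float).ravel(); c['K']=np.array(c['mtx'],float); c['C']=-c['R'].T@c['t']; return c
def ray(c,u,v):
    d=c['R'].T@np.linalg.inv(c['K'])@np.array([u,v,1.]); return d/np.linalg.norm(d)
def onz(c,u,v,z):
    d=ray(c,u,v); return c['C']+d*(z-c['C'][2])/d[2]
def two(c1,p1,c2,p2):
    d1,d2=ray(c1,*p1),ray(c2,*p2); s=np.linalg.lstsq(np.c_[d1,-d2],c2['C']-c1['C'],rcond=None)[0]
    a,b=c1['C']+s[0]*d1,c2['C']+s[1]*d2; return (a+b)/2,np.linalg.norm(a-b)
def proj(c,P):
    p=c['K']@(c['R']@np.array(P,float)+c['t']); return p[:2]/p[2]
def save(c,f,crop=None,s=1):
    im=c['color'][:,:,::-1]
    if crop: x0,y0,x1,y1=crop; im=im[y0:y1,x0:x1]
    cv2.imwrite('pics/'+f,cv2.resize(np.ascontiguousarray(im),None,fx=s,fy=s,interpolation=cv2.INTER_CUBIC))
def rows(P,yaw):
    """grasp point P world mm & tool down with jaw dir (tool y) at given world angle -> shift in tool axes, turn"""
    pass
E
python3 - <<'E'
from h import *
for n in('scene','top'):
    c=cam(n); save(c,n+'0.png',s=1.4); print(n,c['C'].round(),c['K'][0,0])
o=get_obs(); print(o)
E
```

```text
scene [1047. -733. 1468.] 497.6550963613817
top [ 359.  -50. 1429.] 518.1929953383341
{'time': 0.1, 'joint_positions': array([ 1.03301263e+00,  3.42656026e-01,  1.52490623e+00,  9.61909119e-06,
        1.27540008e+00, -1.45988338e-01]), 'dq': array([-0.00027562, -0.00186463, -0.00073327,  0.00022047, -0.00111524,
       -0.00103676]), 'tau': array([ 1.34244878e-03, -4.32006776e+01, -2.44695371e+01,  7.18542212e-02,
        5.26081107e-02, -6.93957804e-05]), 'tool_pos': array([200.38344559, 485.12969477, 404.11807223]), 'tcp_rot': array([-3.14023887e+00, -2.08350053e-04,  2.74979435e+00]), 'contact_force': array([-0.64201065,  0.09437776, -0.31010015]), 'moment': array([ 0.00270709,  0.04967824, -0.0026441 ]), 'grip_width': 91.96845494215792}
```

View pics/scene0.png

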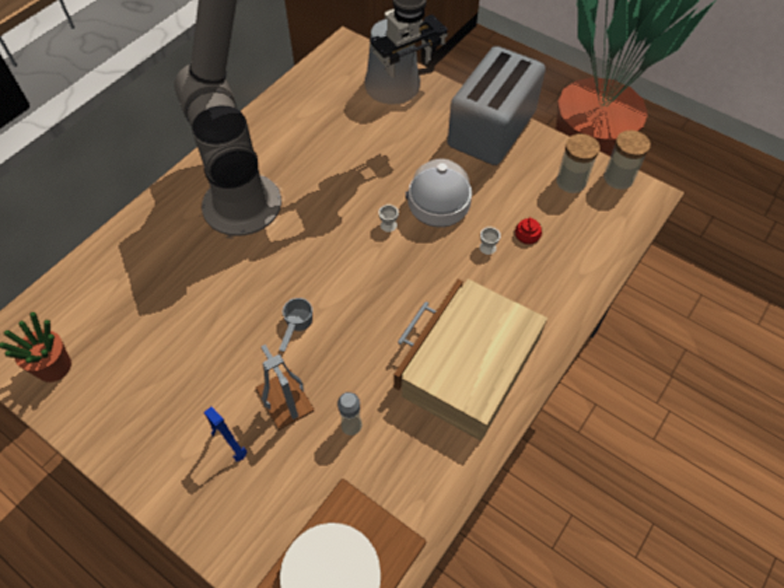

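View pics/top0.png

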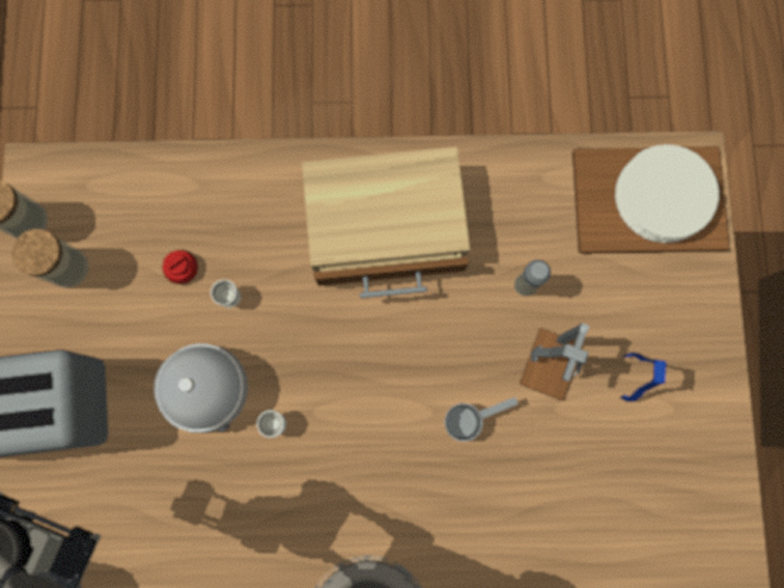

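The scene view shows the cabinet with its handle at about (415,322), the stand with the tongs at about (280,380), and a blue decoy at (225,435). In the top view the handle runs from (362,295) to (427,289) and the tongs are at (573,353). I'll zoom in on the tongs and handle in both views.

Run:
```python
from h import *
a=cam('top');b=cam('scene')
for n,p in(('L',(362,295)),('R',(427,289))): print('handle',n,onz(a,p[0]/1.4,p[1]/1.4,66).round(1))
for p in((303,163),(458,149),(468,249),(313,266)): print('cab',onz(a,p[0]/1.4,p[1]/1.4,100).round(1))
def crop(c,x,y): 
    return cv2.resize(np.ascontiguousarray(c['color'][y:y+75,x:x+66,::-1]),None,fx=6,fy=6,interpolation=cv2.INTER_CUBIC)
cv2.imwrite('pics/z1.png',np.hstack([crop(a,365,225),crop(b,170,240)]))
```

```text
handle L [601.3   2.7  66. ]
handle R [ 610.8 -121.6   66. ]
cab [855.3 112.3 100. ]
cab [ 878.  -186.7  100. ]
cab [ 679.7 -198.9  100. ]
cab [652.1  92.8 100. ]
```

View pics/z1.png

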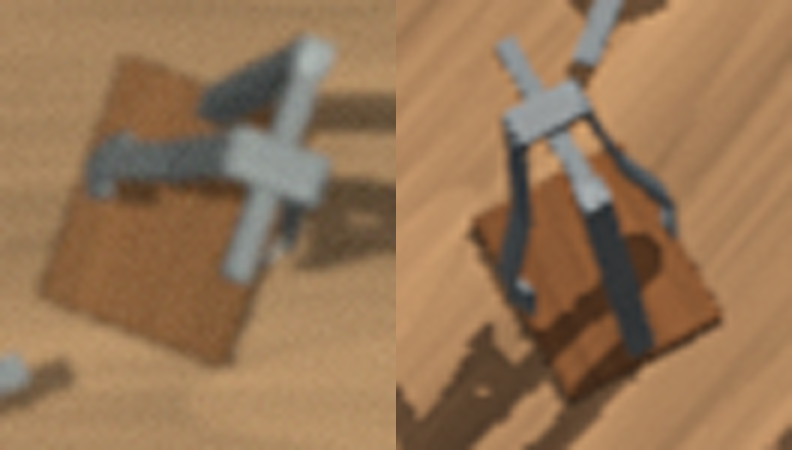

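Top crop: the stand's bar runs from the post (313,52) to its end (240,270), and the bridge centre is at (277,165). Scene crop: the bridge centre is at (548,110). Next I'll turn these into positions.

```bash
cat >> h.py <<'E'
def go(P,ydeg):
    "grasp point target (world mm), jaw axis direction deg -> tool shift m, tool turn rad"
    o=get_obs(); M=R.from_euler('xyz',o['tcp_rot']); m=M.as_matrix(); g=np.array(o['tool_pos'])
    T=np.array(P,float)+[0,0,159]
    a=np.radians(ydeg); y=np.array([np.cos(a),np.sin(a),0]); z=np.array([0,0,-1.]); D=R.from_matrix(np.c_[np.cross(y,z),y,z])
    print('shift',(m.T@(T-g)/1000).round(4),'turn',(M.inv()*D).as_rotvec().round(4),'ydir now',np.degrees(np.arctan2(m[1,1],m[0,1])).round(2))
E
python3 - <<'E'
from h import *
a=cam('top');b=cam('scene')
t=lambda u,v:(u/6+365,v/6+225); s=lambda u,v:((u-396)/6+170,v/6+240)
p=onz(a,*t(313,52),190);e=onz(a,*t(240,270),190);d=p-e;print('bar',p.round(1),e.round(1),np.linalg.norm(d),np.degrees(np.arctan2(d[1],d[0])))
print('bar scene',onz(b,*s(597,197),190),onz(b,*s(508,45),190))
print('bridge',two(a,t(277,165),b,s(548,110)))
print('handle mid 2view',two(a,(394.5/1.4,292/1.4),b,(416.5/1.4,324/1.4)))
for nm,pp in dict(tR=(323,180),tL=(230,150)).items(): print(nm,onz(a,*t(*pp),205))
go([604,-60,150],4.5)
E
```

```text
bar [ 516.5 -383.   190. ] [ 430.1 -348.7  190. ] 93.0262671182743 -21.69069034918542
bar scene [ 521.35503256 -384.46366945  190.        ] [ 434.00089989 -349.02419913  190.        ]
bridge (array([ 472.1769228 , -364.8465494 ,  190.66377858]), np.float64(2.284001524448322))
handle mid 2view (array([612.08400464, -56.25892974,  51.47425324]), np.float64(9.310724023968842))
tR [ 463.87375537 -379.71361974  205.        ]
tL [ 476.30158324 -343.91461394  205.        ]
shift [-0.5812 -0.3497  0.0956] turn [-4.0000e-04  2.0000e-04  1.1004e+00] ydir now 67.55
```

```bash
python3 -m pendant '[[[-0.581,-0.35,0.095],[0,0,1.1],0.024],[[-0.581,-0.35,0.095],[0,0,1.1],0.024],[[-0.581,-0.35,0.095],[0,0,1.1],0.024],[[-0.581,-0.35,0.095],[0,0,1.1],0.024],[[-0.581,-0.35,0.095],[0,0,1.1],0.024],[[-0.581,-0.35,0.095],[0,0,1.1],0.024],[[-0.581,-0.35,0.095],[0,0,1.1],0.024],[[-0.581,-0.35,0.095],[0,0,1.1],0.024],[[-0.581,-0.35,0.095],[0,0,1.1],0.024],[[-0.581,-0.35,0.095],[0,0,1.1],0.024]]'; python3 -c "
from h import *
go([604,-60,150],4.5)"
```

```text
time: 1.13
tool_pos: [446.7, 151.6, 346.9]
tcp_rot: [3.141, -0.0, 1.644]
contact_force: [0.4, 1.2, -0.3]
grip_width: 30.0
shift [-0.2226  0.1414  0.0379] turn [ 0.0006 -0.0003 -0.0051] ydir now 4.21
```

```bash
python3 -m pendant '[[[-0.223,0.141,0.038],[0,0,-0.005],0.024],[[-0.223,0.141,0.038],[0,0,-0.005],0.024],[[-0.223,0.141,0.038],[0,0,-0.005],0.024],[[-0.223,0.141,0.038],[0,0,-0.005],0.024],[[-0.223,0.141,0.038],[0,0,-0.005],0.024],[[-0.223,0.141,0.038],[0,0,-0.005],0.024],[[-0.223,0.141,0.038],[0,0,-0.005],0.024],[[-0.223,0.141,0.038],[0,0,-0.005],0.024],[[-0.223,0.141,0.038],[0,0,-0.005],0.024]]'; python3 -c "
from h import *
go([604,-60,115],4.5)
c=cam('scene');save(c,'s1.png',(230,170,400,300),4.6)"
```

```text
time: 1.88
tool_pos: [604.0, -58.4, 308.1]
tcp_rot: [-3.14, -0.001, 1.653]
contact_force: [-0.0, -0.6, -0.7]
grip_width: 23.5
shift [-0.0016 -0.0001  0.0341] turn [-0.0013 -0.0008  0.0037] ydir now 4.71
```

View pics/s1.png

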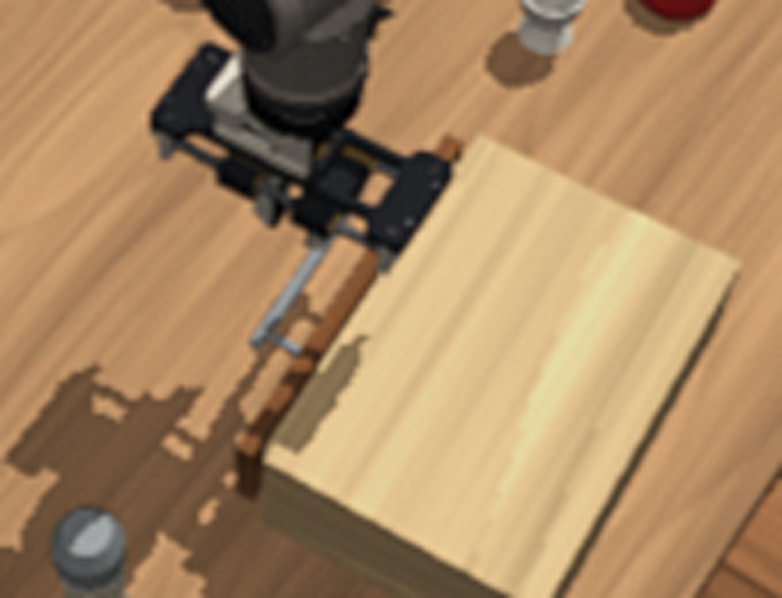

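The scene crop shows the hand above the handle. The visible part of the bar's top runs from (262,335) to (318,247). I'll check that line against the top-view measurement.

```bash
python3 -c "
from h import *
c=cam('scene')
for p in((262,335),(318,247)): print(onz(c,230+p[0]/4.6,170+p[1]/4.6,67))
for p in((270,470),(480,137),(737,265)): print('cab',onz(c,230+p[0]/4.6,170+p[1]/4.6,100))
"
```

```text
[ 616.85776279 -114.19302377   67.        ]
[607.47457244 -33.32022989  67.        ]
cab [ 689.82109184 -206.79531182  100.        ]
cab [658.76891689  93.11861307 100.        ]
cab [859.36011103 109.17913259 100.        ]
```

```bash
python3 -c "
from h import *
go([607,-60,72],5)"; python3 -m pendant '[[[-0.0015,0.003,0.03],[0,0,-0.003],0.026],[[-0.0015,0.003,0.05],[0,0,-0.003],0.026],[[-0.0015,0.003,0.06],[0,0,-0.003],0.026],[[-0.0015,0.003,0.068],[0,0,-0.003],0.026],[[-0.0015,0.003,0.077],[0,0,-0.003],0.026],[[-0.0015,0.003,0.077],[0,0,-0.003],0.026]]'
```

```text
shift [-0.0036  0.0033  0.0779] turn [-0.0008 -0.0007 -0.0026] ydir now 4.85
time: 2.48
tool_pos: [606.7, -58.4, 231.0]
tcp_rot: [-3.14, -0.001, 1.658]
contact_force: [-0.0, -0.5, -0.1]
grip_width: 25.9
```

No contact. I'll close on the bar and pull along the tool's -y.

```bash
python3 -m pendant '[[[0,0,0],[0,0,0],0.0],[[0,0,0],[0,0,0],0.0],[[0,0,0],[0,0,0],0.0],[[0,0,0],[0,0,0],0.0]]'; python3 -c "
from h import *
go([607,-60,72],5)"
```

```text
time: 2.82
tool_pos: [607.4, -59.0, 232.9]
tcp_rot: [3.14, 0.0, 1.658]
contact_force: [1.0, 1.2, 1.7]
grip_width: 9.6
shift [-0.001  -0.0005  0.0019] turn [ 0.0019  0.0004 -0.0003] ydir now 4.98
```

```bash
python3 -m pendant '[[[0,-0.015,0],[0,0,0],0.0],[[0,-0.04,0],[0,0,0],0.0],[[0,-0.065,0],[0,0,0],0.0],[[0,-0.09,0],[0,0,0],0.0],[[0,-0.11,0],[0,0,0],0.0],[[0,-0.125,0],[0,0,0],0.0],[[0,-0.135,0],[0,0,0],0.0],[[0,-0.135,0],[0,0,0],0.0]]'; python3 -m pendant '[[[0,-0.003,0],[0,0,0],0.0],[[0,-0.006,0],[0,0,0],0.0],[[0,-0.009,0],[0,0,0],0.0],[[0,-0.012,0],[0,0,0],0.0]]'
```

```text
time: 3.48
tool_pos: [471.2, -70.8, 232.9]
tcp_rot: [-3.141, 0.0, 1.657]
contact_force: [-0.7, 1.6, 2.0]
grip_width: 9.8
time: 3.82
tool_pos: [465.1, -71.3, 233.0]
tcp_rot: [3.125, 0.001, 1.655]
contact_force: [31.8, 16.1, -20.6]
grip_width: 10.2
```

The drawer hit its stop after 143 mm, with about 32 N of pull, so it started about 7 mm open. I'll relax, release and lift.

```bash
python3 -m pendant '[[[0,0.004,0],[0,0,0],0.0],[[0,0.004,0],[0,0,0],0.026],[[0,0.004,0],[0,0,0],0.026],[[0,0.004,0],[0,0,0],0.026],[[0,0.004,-0.04],[0,0,0],0.026],[[0,0.004,-0.08],[0,0,0],0.026],[[0,0.004,-0.12],[0,0,0],0.026],[[0,0.004,-0.15],[0,0,0],0.04],[[0,0.004,-0.15],[0,0,0],0.06]]'; python3 -c "
from h import *
go([472,-365,280],68)"
```

```text
time: 4.57
tool_pos: [465.5, -71.8, 387.8]
tcp_rot: [3.132, 0.004, 1.658]
contact_force: [1.0, -0.5, -0.2]
grip_width: 35.2
shift [-0.2929 -0.0184 -0.0501] turn [ 0.0065  0.0094 -1.0999] ydir now 4.98
```

```bash
python3 -m pendant '[[[-0.293,-0.018,-0.05],[0.0065,0.009,-1.1],0.09],[[-0.293,-0.018,-0.05],[0.0065,0.009,-1.1],0.09],[[-0.293,-0.018,-0.05],[0.0065,0.009,-1.1],0.09],[[-0.293,-0.018,-0.05],[0.0065,0.009,-1.1],0.09],[[-0.293,-0.018,-0.05],[0.0065,0.009,-1.1],0.09],[[-0.293,-0.018,-0.05],[0.0065,0.009,-1.1],0.09],[[-0.293,-0.018,-0.05],[0.0065,0.009,-1.1],0.09],[[-0.293,-0.018,-0.05],[0.0065,0.009,-1.1],0.09],[[-0.293,-0.018,-0.05],[0.0065,0.009,-1.1],0.09],[[-0.293,-0.018,-0.05],[0.0065,0.009,-1.1],0.09]]'; python3 -c "
from h import *
go([472,-365,220],68)
c=cam('top');save(c,'t1.png',(200,100,480,310),2.8)
c=cam('scene');save(c,'s2.png',(110,200,390,340),2.8)"
```

```text
time: 5.4
tool_pos: [471.5, -366.6, 430.4]
tcp_rot: [-3.141, -0.013, 2.76]
contact_force: [0.4, -0.1, -0.2]
grip_width: 89.8
shift [-0.0005  0.0016  0.0514] turn [-0.0001 -0.0125  0.0023] ydir now 68.13
```

View pics/t1.png

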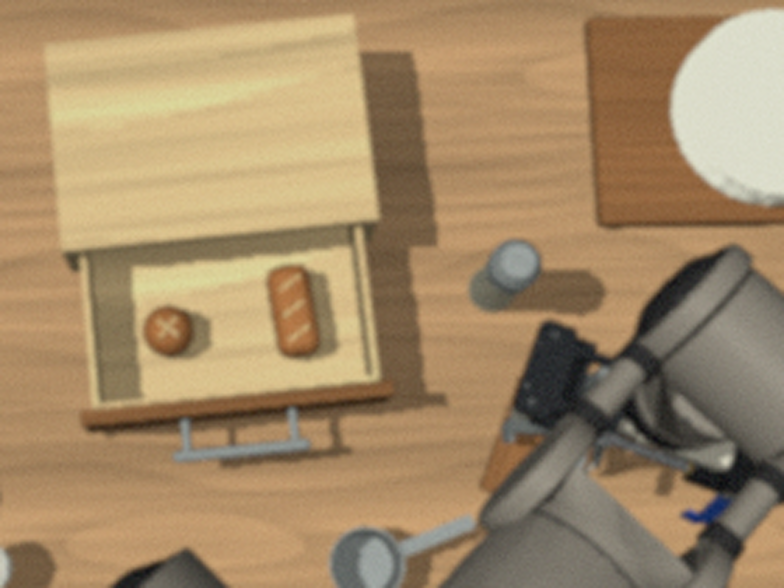

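View pics/s2.png

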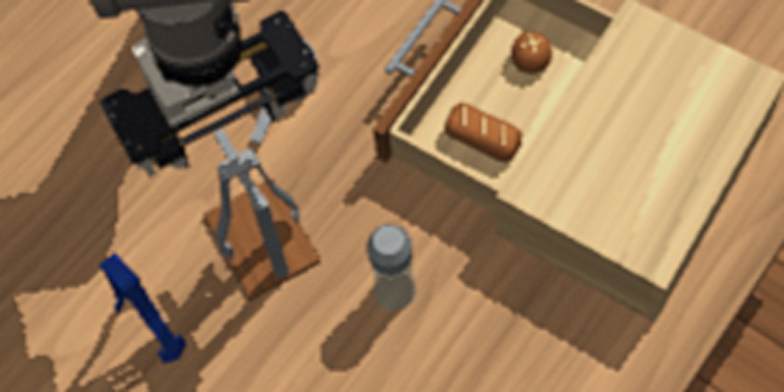

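The drawer is open. The round roll is at (169,330) in the top crop and (531,52) in the scene crop, and the hand is above the tongs. I'll measure the roll, then descend on the tongs.

```bash
python3 -m pendant '[[[-0.0005,0.0015,0.03],[0,-0.0125,0.002],0.0918],[[-0.0005,0.0015,0.06],[0,-0.0125,0.002],0.0918],[[-0.0005,0.0015,0.085],[0,-0.0125,0.002],0.0918],[[-0.0005,0.0015,0.1],[0,-0.0125,0.002],0.0918],[[-0.0005,0.0015,0.11],[0,-0.0125,0.002],0.0918],[[-0.0005,0.0015,0.114],[0,-0.0125,0.002],0.0918],[[-0.0005,0.0015,0.114],[0,-0.0125,0.002],0.0918]]'; python3 -c "
from h import *
a=cam('top');b=cam('scene')
def blob(c,x,y):
    h=cv2.cvtColor(c['color'],cv2.COLOR_RGB2HSV); m=((h[...,1]>150)&(h[...,0]<16)).astype(np.uint8)
    n,l,s,ce=cv2.connectedComponentsWithStats(m); x,y=int(x),int(y)
    i=np.bincount(l[y-4:y+5,x-4:x+5].ravel(),minlength=n)[1:].argmax()+1
    return s[i],ce[i]
s1,p1=blob(a,200+169/2.8,100+330/2.8); s2,p2=blob(b,110+531/2.8,200+52/2.8)
print(s1,p1,s2,p2)
print(two(a,p1,b,p2)); print(onz(a,*p1,45),onz(b,*p2,45))
print('handle ends',[onz(a,200+u/2.8,100+v/2.8,66).round(1) for u,v in((177,456),(310,444))])
go([472,-365,152],68)"
```

```text
time: 6.08
tool_pos: [472.2, -362.7, 317.5]
tcp_rot: [-3.141, 0.001, 2.755]
contact_force: [-0.9, -0.1, -0.1]
grip_width: 92.0
[253 211  15  15 111] [260.20720721 218.7027027 ] [293 211  14  15 126] [299.45238095 218.87301587]
(array([5.85778006e+02, 2.87067941e-01, 3.08956478e+01]), np.float64(1.255070220380007))
[583.04123149  -0.66283119  45.        ] [590.70619869  -6.42695301  45.        ]
handle ends [array([462.1,  -8. ,  66. ]), array([ 471.2, -133. ,   66. ])]
shift [-0.0003 -0.0018  0.008 ] turn [-0.0015  0.0037 -0.0022] ydir now 67.87
```

```bash
python3 -m pendant '[[[0,-0.0018,0.003],[0,0.002,-0.002],0.0918],[[0,-0.0018,0.006],[0,0.002,-0.002],0.0918],[[0,-0.0018,0.006],[0,0.002,-0.002],0.07],[[0,-0.0018,0.006],[0,0.002,-0.002],0.055],[[0,-0.0018,0.006],[0,0.002,-0.002],0.055]]'; python3 -c "
from h import *
c=cam('scene');save(c,'s3.png',(130,200,250,310),5)
go([472,-365,152],68)"
```

```text
time: 6.6
tool_pos: [471.4, -365.0, 312.1]
tcp_rot: [-3.141, 0.0, 2.758]
contact_force: [0.0, -0.1, -0.4]
grip_width: 76.4
shift [-0.0006  0.0002  0.001 ] turn [-0.0008  0.0002  0.0001] ydir now 68.01
```

View pics/s3.png

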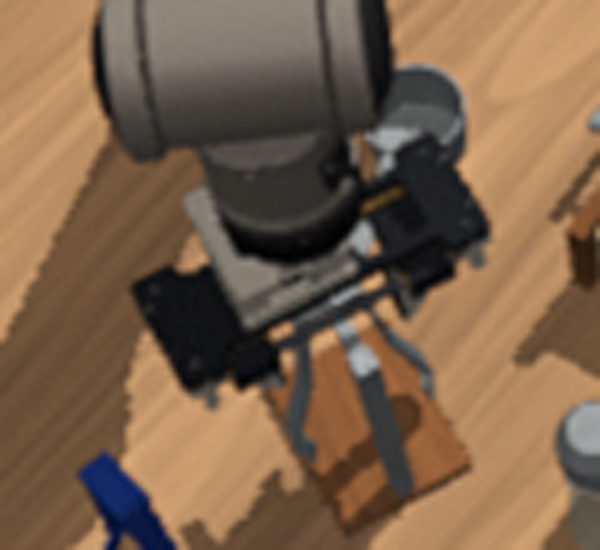

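The scene crop shows both fingers straddling the tongs' arms, with the bridge just under the body and no contact force. I'll close to the carrying width.

```bash
python3 -m pendant '[[[0,0,0],[0,0,0],0.043],[[0,0,0],[0,0,0],0.043],[[0,0,0],[0,0,0],0.043],[[0,0,0],[0,0,0],0.043],[[0,0,0],[0,0,0],0.043],[[0,0,0],[0,0,0],0.043],[[0,0,0],[0,0,0],0.043]]'
```

```text
time: 7.23
tool_pos: [471.4, -364.9, 311.8]
tcp_rot: [-3.141, -0.0, 2.758]
contact_force: [-0.5, -0.3, -1.0]
grip_width: 42.9
```

```bash
python3 -m pendant '[[[0,0,-0.005],[0,0,0],0.043],[[0,0,-0.015],[0,0,0],0.043],[[0,0,-0.03],[0,0,0],0.043],[[0,0,-0.05],[0,0,0],0.043],[[0,0,-0.075],[0,0,0],0.043],[[0,0,-0.1],[0,0,0],0.043],[[0,0,-0.125],[0,0,0],0.043],[[0,0,-0.15],[0,0,0],0.043],[[0,0,-0.175],[0,0,0],0.043],[[0,0,-0.19],[0,0,0],0.043]]'; python3 -c "
from h import *
go([550,-120,342],85)
a=cam('top');b=cam('scene')
cv2.imwrite('pics/z2.png',np.hstack([cv2.resize(np.ascontiguousarray(c['color'][y:y+140,x:x+100,::-1]),None,fx=4,fy=4,interpolation=cv2.INTER_CUBIC) for c,x,y in((a,210,160),(b,150,150))]))"
```

```text
time: 8.07
tool_pos: [471.1, -364.4, 506.2]
tcp_rot: [-3.139, 0.005, 2.758]
contact_force: [0.6, -0.1, -0.8]
grip_width: 43.1
shift [0.0184 0.2562 0.0045] turn [-0.0034  0.0043 -0.2965] ydir now 68.01
```

View pics/z2.png

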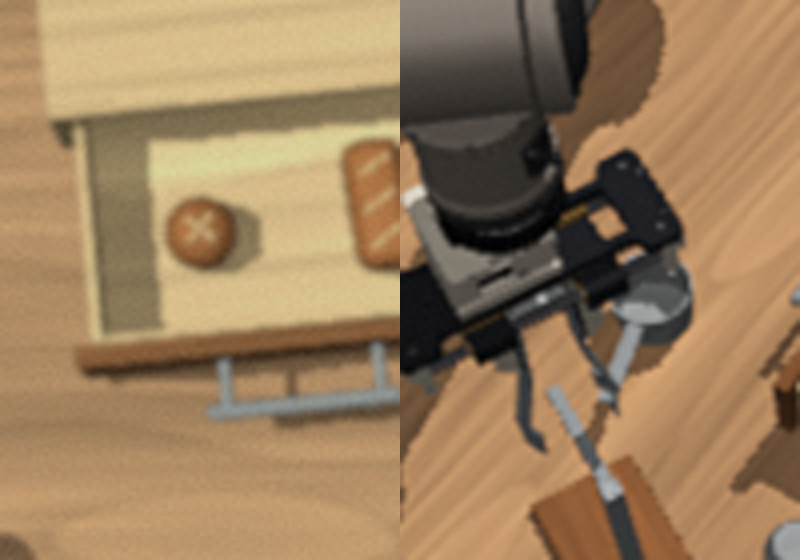

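The tongs are clear of the stand's bar and still open. In the top crop the roll's outline is centred at (201,233), which gives about (584,-1). That is 60 mm off the drawer's middle line, as the task says. Now the transit.

```bash
python3 -c "
from h import *
go([584,-1,340],94.8)
a=cam('top');print(onz(a,260.25,218.25,42),onz(a,277/6+365,165/6+225,196))"
```

```text
shift [0.0316 0.3794 0.0055] turn [-0.0052  0.0059 -0.4675] ydir now 68.01
[584.76955827  -0.68527385  42.        ] [ 470.89805058 -364.32014677  196.        ]
```

```bash
python3 -m pendant '[[[0.002,0.02,0.0],[0,0,-0.03],0.043],[[0.004,0.05,0.0],[0,0,-0.1],0.043],[[0.007,0.085,0.0],[0,0,-0.15],0.043],[[0.01,0.12,0.0],[0,0,-0.2],0.043],[[0.013,0.16,0.0],[0,0,-0.25],0.043],[[0.016,0.2,0.0],[0,0,-0.3],0.043],[[0.02,0.24,0.0],[0,0,-0.36],0.043],[[0.023,0.28,0],[0,0,-0.42],0.043],[[0.027,0.32,0],[0,0,-0.4675],0.043],[[0.03,0.35,0],[0,0,-0.4675],0.043]]'; python3 -c "
from h import *
go([585,-1,340],94.8)"
```

```text
time: 9.05
tool_pos: [574.9, -26.0, 500.0]
tcp_rot: [3.141, -0.003, -3.054]
contact_force: [1.3, 0.1, -0.9]
grip_width: 43.0
shift [-0.0123  0.024   0.001 ] turn [ 0.0008 -0.0028  0.0041] ydir now 95.03
```

```bash
python3 -m pendant '[[[-0.006,0.012,0],[0,-0.0015,0.004],0.043],[[-0.0123,0.02,0],[0,-0.003,0.004],0.043],[[-0.0123,0.024,0.02],[0,-0.003,0.004],0.043],[[-0.0123,0.024,0.045],[0,-0.003,0.004],0.043],[[-0.0123,0.024,0.07],[0,-0.003,0.004],0.043],[[-0.0123,0.024,0.09],[0,-0.003,0.004],0.043],[[-0.0123,0.024,0.1],[0,-0.003,0.004],0.043],[[-0.0123,0.024,0.1],[0,-0.003,0.004],0.043]]'; python3 -c "
from h import *
go([585,-1,153],94.8)
a=cam('top');b=cam('scene');print(proj(b,[585,-1,42]),proj(b,[585,-1,240-114]))
cv2.imwrite('pics/z3.png',np.hstack([cv2.resize(np.ascontiguousarray(c['color'][y:y+110,x:x+80,::-1]),None,fx=5,fy=5,interpolation=cv2.INTER_CUBIC) for c,x,y in((a,220,160),(b,260,155))]))"
```

```text
time: 9.72
tool_pos: [584.5, -4.7, 398.4]
tcp_rot: [3.141, -0.003, -3.063]
contact_force: [-0.4, 0.4, -1.2]
grip_width: 43.4
shift [-0.0011  0.0036  0.0864] turn [ 0.0006 -0.0034 -0.0049] ydir now 94.52
[298.96188405 217.35199148] [299.75975332 203.78637552]
```

View pics/z3.png

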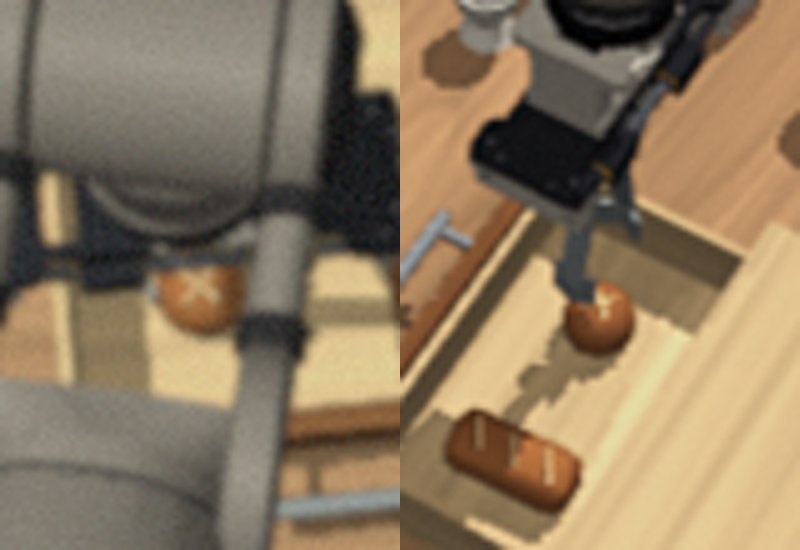

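The scene crop shows the jaws on either side of and above the roll, whose centre is at (600,318). That is within about 1 px of the prediction, so I'll aim at (586,-2) and descend.

```bash
python3 -m pendant '[[[-0.002,0.0026,0.01],[0,-0.002,-0.004],0.043],[[-0.002,0.0026,0.025],[0,-0.002,-0.004],0.043],[[-0.002,0.0026,0.04],[0,-0.002,-0.004],0.043],[[-0.002,0.0026,0.055],[0,-0.002,-0.004],0.043],[[-0.002,0.0026,0.068],[0,-0.002,-0.004],0.043],[[-0.002,0.0026,0.078],[0,-0.002,-0.004],0.043],[[-0.002,0.0026,0.084],[0,-0.002,-0.004],0.043],[[-0.002,0.0026,0.086],[0,-0.002,-0.004],0.043],[[-0.002,0.0026,0.086],[0,-0.002,-0.004],0.043]]'; python3 -c "
from h import *
go([586,-2,153],94.8)
b=cam('scene');save(b,'s4.png',(260,155,360,245),6)"
```

```text
time: 10.57
tool_pos: [587.1, -1.4, 315.7]
tcp_rot: [-3.141, 0.005, -3.058]
contact_force: [0.3, 0.3, -1.0]
grip_width: 43.0
shift [ 0.0011 -0.0005  0.0037] turn [-0.0007  0.0049 -0.    ] ydir now 94.8
```

View pics/s4.png

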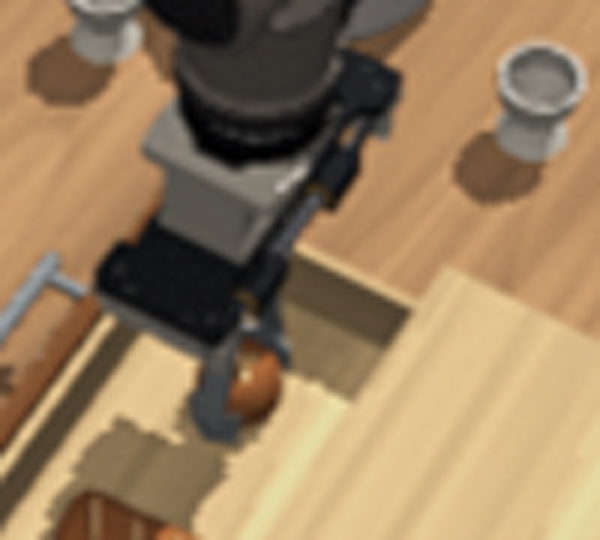

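The roll sits between the two jaws. I'll lower 3 mm and close.

```bash
python3 -m pendant '[[[0.0005,0,0.003],[0,0.003,0],0.043],[[0.0005,0,0.003],[0,0.003,0],0.04],[[0.0005,0,0.003],[0,0.003,0],0.037],[[0.0005,0,0.003],[0,0.003,0],0.034],[[0.0005,0,0.003],[0,0.003,0],0.03],[[0.0005,0,0.003],[0,0.003,0],0.03],[[0.0005,0,0.003],[0,0.003,0],0.03],[[0.0005,0,0.003],[0,0.003,0],0.03]]'
```

```text
time: 11.28
tool_pos: [586.5, -1.5, 312.9]
tcp_rot: [-3.141, 0.002, -3.058]
contact_force: [0.7, 0.1, 0.9]
grip_width: 38.9
```

The fingers stopped at 38.9 mm, against the 38 mm given for shut on the roll. Now I'll lift gently.

```bash
python3 -m pendant '[[[0,0,-0.003],[0,0,0],0.03],[[0,0,-0.01],[0,0,0],0.03],[[0,0,-0.02],[0,0,0],0.03],[[0,0,-0.035],[0,0,0],0.03],[[0,0,-0.05],[0,0,0],0.03],[[0,0,-0.07],[0,0,0],0.03],[[0,0,-0.09],[0,0,0],0.03],[[0,0,-0.11],[0,0,0],0.03],[[0,0,-0.13],[0,0,0],0.03],[[0,0,-0.145],[0,0,0],0.03]]';python3 -m pendant '[[[0,0,-0.005],[0,0,0],0.03],[[0,0,-0.005],[0,0,0],0.03],[[0,0,-0.005],[0,0,0],0.03],[[0,0,-0.005],[0,0,0],0.03],[[0,0,-0.005],[0,0,0],0.03],[[0,0,-0.005],[0,0,0],0.03]]'; python3 -c "
from h import *
print(get_obs()['tool_pos'])
b=cam('scene');save(b,'s5.png',(230,120,390,280),3.7)
for z in(42,190): print(proj(b,[586,-2,z]))"
```

```text
time: 12.12
tool_pos: [585.9, -1.4, 460.7]
tcp_rot: [-3.14, 0.005, -3.058]
contact_force: [0.8, 0.6, -2.1]
grip_width: 39.0
time: 12.62
tool_pos: [586.2, -1.4, 461.6]
tcp_rot: [-3.141, -0.0, -3.058]
contact_force: [0.0, 1.0, -1.4]
grip_width: 39.1
[586.16363009  -1.41902726 461.63570083]
[299.03434777 217.70900042]
[300.49626423 192.98261488]
```

View pics/s5.png

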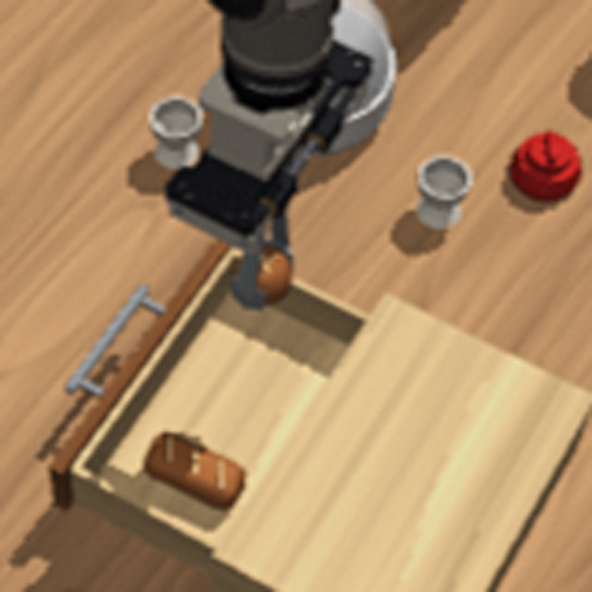

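The roll is held between the jaws at (272,275), which puts its centre at about z = 190 and its underside near 170, well above the 100 mm cabinet top. The drawer is open with the long roll in it. Handing in.

```bash
python3 -c "
from plant import *
o=get_obs();print(o['time'],o['grip_width'],o['contact_force']);print(close_job())"
```

```text
12.6667 39.12344725442657 [ 0.49637987  0.27084831 -0.93041282]
the job is handed in; nothing more can be done
None
```

The job is handed in at 12.7 s, with the tongs still gripped and the round roll held in them; no verdict is reported.

- **Drawer:** I pulled it until it hit its stop, 143 mm of travel with about 32 N at the end. The last picture shows it still open with the long roll inside.
- **Tongs and roll:** I lifted the tongs straight off the stand with the jaws open, lowered them over the round roll and closed. The fingers stopped at 39 mm (38 mm was given for shut on the roll). I then lifted about 150 mm.
- **Last checks:** In the last picture the roll is between the jaws, with its centre at about 190 mm and its underside near 170 mm. The cabinet top is at 100 mm. The finger opening held at 39.1 mm, and the wrist force was about 1 to 2 N.
- **Other things on the shelf:** The egg cups and timer look unmoved in the last picture. I did not view the stand side again after the lift-off.
- **Disagreement:** The two cameras differed by up to about 10 mm on some points. I relied mainly on the top view, which matched the handle position to about 1.5 mm when I gripped it.

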